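Post the cash pod into the drop box

TASK

The till has just been skimmed: take the cash pod, the broadest of the three flat cases standing in the till rack, and post it edge-down through the slot on top of the steel drop box. The slot plate may sit a little off the middle of the box, so feel for the slot and ease the pod in without forcing it, then keep hold and push it down against the sprung flap until it can drop inside and the flap springs shut behind it. Leave everything else where it stands.

Things in the scene. Friction and masses are not known exactly. Their poses are not given: they have to be found in the camera images.
- cash_pod: The cash pod: hard black plastic clamshell case full of takings, 100 mm long (its x), 14 mm thick (y), 95 mm tall (z), with three faint grey ribs low on both faces; about 0.32 kg. Origin at the centre of its underside. It starts upright in any one of the rack's three bays and can be pinched across its thickness from above.
- pod_center (a point): The middle of the cash pod, 47.5 mm above its underside.
- till_rack: Plain folded-aluminium rack fixed to the counter, 118 (x) by 170 mm (y), origin at the centre of its underside, base plate 4 mm thick. Three bays along its y, 62 mm centre to centre, 20 mm wide, walls 38 mm above the counter; each holds one flat case upright, long side along the rack's x. Rack and drop box may trade sides.
- drop_box: Grey folded-steel cash-drop box bolted to the counter, 160 (x) by 150 mm (y), hollow, inner floor 4 mm up. Origin at the centre of its underside. On top is a separate steel slot plate, flat face 166 mm above the counter, with the slot along the box's x, 104 mm long and 16 mm wide, framed by a round bead 6 mm across standing 4 mm proud, its crest 11 mm from the slot's centre line.
- box_top (a point): Point over the middle of the box (not of the slot), at the height of the bead's crest, 170 mm above the counter; axes as the box's. The plate is screwed on in slotted holes: along x the slot is centred here, but along y the slot with its flap lies up to 12 mm to either side of this point, which no pose tells. The plate does not shift when touched.
- flap (a joint): Spring flap closing the slot below: 0 shut (level, upper face 13 mm under the bead's crest), grows (rad) as pushed down, about 1.4 beside a pod. It hinges on the slot's +y side. Opening takes about 7 N in all, more than the pod's weight. With the pod's underside over 45 mm below the crest, the flap only leans on it and the pod, let go, slides down by its weight; the flap then shuts itself.
- calculator: Black desk calculator, 78 x 15 mm, 112 mm tall, with grey keys, standing in a rack bay. Leave it.
- coin_case: Black rounded coin case, 86 x 16 mm, 70 mm tall, with a steel catch, standing in a rack bay. Leave it.
- card_terminal: Black card terminal with keys and screen, 165 x 78 x 45 mm, lying between rack and box, on the robot's side.
- stamp: Small wooden loyalty-card stamp, 32 mm across and 65 mm tall, standing between rack and box.
- honey_jar: Honey jar with a brass cap, 72 mm across, 95 mm tall, at the far side.
- cups: Stack of white paper cups, 79 mm across, 144 mm tall, at the far side.
- napkin_box: Steel napkin dispenser, 90 x 100 x 120 mm, at the far side.
- tongs: Steel pastry tongs, about 220 mm long, lying flat at the far side.
There are look-alikes about, which are no part of the job. Of the things shaped like the till_rack, the aluminium one is meant.

How it is judged:
By the outcome, as a careful person would: the job done as asked, in the order asked, and still so for the second after the job is handed in, with the robot touching nothing.
It also fails if it takes over 64 s, if anything falls off the work surface, if the arm or the gripper's body presses on something with over 40 N, if the wrist force passes 120 N, or if a joint passes its speed limit or range.

ROBOT

A 6-joint arm with a two-finger parallel gripper is mounted at the origin on the work surface. World frame = base frame: x ahead of the robot, y to its left, z up, the work surface at z = 0. Lengths are in mm, angles in rad, forces in N, time in s.
With the tool pointing down it reaches from about 350 to 975 mm from the base axis. Payload 7.1 kg.
Tool frame: the origin (TCP) lies midway between the tips of the shut fingers; the grasp point (between the pads) lies 19 mm behind it; z points along the fingers, y is the line along which they close (so a half turn about z gives the same grasp; the last joint's range is limited). The gripper opens to 88 mm and grips with 3 to 60 N. Pads are 20 mm wide; open, the fingers measure 115 mm over their backs; the gripper's body (75 mm by 178 mm) begins 61 mm behind the grasp point.
Start: joints at [-1.365, 0.423, 1.63, -0, 1.089, -0.019], TCP at [139.339, -609.253, 222.675] pointing down, gripper open.
Joint ranges: [-3, 3], [-0.9, 2.11], [0.09, 2.58], [-1.31, 4.45], [0.11, 2.69], [-2.54, 2.54]. Speed limits (rad/s): [2.39, 2.39, 3.01, 3.14, 3.14, 3.14].

INTERFACE

Orientations are given as a rotation vector (axis times angle).
In Python, from workcell import ctrl gives the robot as it stands. The module is installed in compiled form; this text tells all that it offers.
- The arm moves only by the tool servo_tool, never from a script. Its argument "increments" is a list of rows, each a list of 7 numbers: the shift along the world's x, y, z in cm, then the turn, a rotation vector about the world's x, y, z in degrees, then the opening, from -1 (shut) to 1 (fully open). A call has 1 to 20 rows; each row is the pose to reach, as a shift and turn from the pose commanded when the call began; what a row does not reach only later rows make up. A row lasts 1/12 s, in which the tool goes at most 41.7 mm and 7.16 degrees, less where a joint would pass 70% of its speed; a pose out of reach is approached as far as the arm can. A call with a gripper value outside its range is refused whole. The fingers move at their own pace and stop on an object; the grip force is fixed at half the most. Time passes only in rows, so rows that repeat a pose let the fingers close. It gives the time, the measured TCP pose, the force, the opening and the grip force at its end, in the units of the state.
- ctrl.get_obs(): the state, without advancing time (a new reading comes with each control period).
- ctrl.get_image(name): name is "scene" or "side" or "wrist"; returns a dict with "image" (420x560x3 uint8, red, green, blue), "fx", "fy", "cx", "cy" (pixels), "extrinsics" (4x4, takes a point from camera to world coordinates); the wrist camera has in their place "tool_from_camera" (4x4, takes a point from camera to tool coordinates, whose origin is the TCP and whose axes are the flange's). Camera axes: x right, y up, looking along -z (the intrinsics and any distortion apply to the point x, -y, -z); pixel columns grow to the right and rows downward; lengths in mm; the calibration is good to about 2 mm. A picture is of the moment at which its call begins: read the wrist's pose just before it. There is no depth.
- ctrl.close_job(): hands the job in; it is judged then, once.
The state is a dict: "t": time; "qpos": joint angles; "qvel": joint speeds; "joint_torque": joint torques, N m; "ee_pos": TCP position; "orientation": TCP orientation; "ft_force": force on the tool from outside, world axes, zero at the start; "moment": the same for the moment, N m; "width": finger opening in mm; "grasp_force": force on a finger pad.
Only numpy, scipy, OpenCV 4.12 (cv2) and the standard library are available. Lean on these libraries where they do the work, as an engineer would, in place of code of your own. Each camera call takes 0.05 s, during which the arm holds its last target. There are 200 camera calls.

## Working session

There is one attempt and no reset: what is moved stays moved. The work goes in short steps, Python scripts to look and compute and a tool call to move; the robot and the scene stay as the last step left them, time stands still between calls to the robot, and variables do not carry over. Pictures are saved under pics/ and viewed, at most 10 in all, crops included, and the job is handed in when it is done.

Besides the shell and the picture viewer there is one more tool, called after "Request:" in YAML: its name, and indented under it one key for each argument. servo_tool: Moves the arm, as the interface text tells. Its arguments: {"type":"object","properties":{"increments":{"type":"array","items":{"type":"array","items":{"type":"number"}}}},"required":["increments"]}

```bash
mkdir -p pics; cat > h.py <<'E'
import numpy as np, cv2
from workcell import ctrl
from scipy.spatial.transform import Rotation as R
def snap(n,f):
    o=ctrl.get_obs(); d=ctrl.get_image(n); cv2.imwrite('pics/'+f+'.png',d['image'][:,:,::-1])
    if n=='wrist':
        T=np.eye(4);T[:3,:3]=R.from_rotvec(o['orientation']).as_matrix();T[:3,3]=o['ee_pos'];E=T@np.array(d['tool_from_camera'])
    else: E=np.array(d['extrinsics'])
    np.savez('pics/'+f+'.npz',E=E,k=[d['fx'],d['fy'],d['cx'],d['cy']]); return d
def ray(f,u,v):
    z=np.load('pics/'+f+'.npz');E=z['E'];fx,fy,cx,cy=z['k']
    return E[:3,3],E[:3,:3]@np.array([(u-cx)/fx,-(v-cy)/fy,-1])
def onz(f,u,v,h):
    o,d=ray(f,u,v);return (o+d*(h-o[2])/d[2]).round(1)
def proj(f,p):
    z=np.load('pics/'+f+'.npz');E=z['E'];fx,fy,cx,cy=z['k']
    q=E[:3,:3].T@(np.array(p)-E[:3,3]);return (cx+fx*q[0]/-q[2], cy+fy*-q[1]/-q[2])
E
python3 - <<'E'
from h import *
for n in('scene','side','wrist'):
    d=snap(n,n+'0'); print(n,[k for k in d if k!='image'],np.load('pics/'+n+'0.npz')['E'].round(2).tolist(),d['fx'],d.get('distortion'))
print(ctrl.get_obs())
a=[cv2.imread(f'pics/{n}0.png') for n in('scene','side')]
E
```

```text
scene ['fx', 'fy', 'cx', 'cy', 'extrinsics'] [[0.54, -0.56, 0.63, 1165.59], [0.84, 0.35, -0.42, -475.14], [0.02, 0.75, 0.66, 757.48], [0.0, 0.0, 0.0, 1.0]] 391.5730525840546 None
side ['fx', 'fy', 'cx', 'cy', 'extrinsics'] [[-0.84, 0.33, -0.43, 93.51], [-0.54, -0.51, 0.67, 622.92], [-0.0, 0.79, 0.61, 770.29], [0.0, 0.0, 0.0, 1.0]] 433.8178594807844 None
wrist ['fx', 'fy', 'cx', 'cy', 'tool_from_camera'] [[0.22, 0.95, 0.24, 203.86], [-0.97, 0.22, 0.05, -595.05], [-0.0, -0.24, 0.97, 383.73], [0.0, 0.0, 0.0, 1.0]] 296.08643136194104 None
{'t': 0.15, 'qpos': array([-1.36499028e+00,  4.23712488e-01,  1.63050557e+00,  1.69753387e-05,
        1.08858889e+00, -1.90105768e-02]), 'qvel': array([ 0.00143563, -0.00140692, -0.00352301, -0.00117655, -0.0009724 ,
       -0.00101764]), 'joint_torque': array([-4.22814246e-04, -5.44982207e+01, -2.73920703e+01,  6.43412000e-02,
        2.04578805e-02, -7.05660000e-05]), 'ee_pos': array([ 139.26438671, -608.84249618,  222.0542901 ]), 'orientation': array([-3.12056417e+00, -3.52249828e-01,  1.54314630e-04]), 'ft_force': array([ 0.03225126,  0.26473056, -0.2662581 ]), 'moment': array([-0.03976483, -0.02516253, -0.073617  ]), 'grasp_force': 0.0, 'width': 88.19058935849235}
```

View pics/scene0.png

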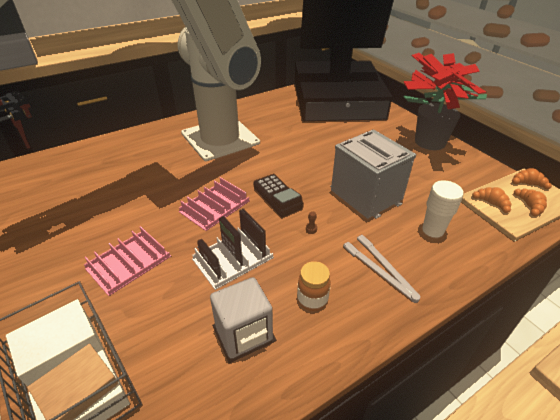

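View pics/side0.png

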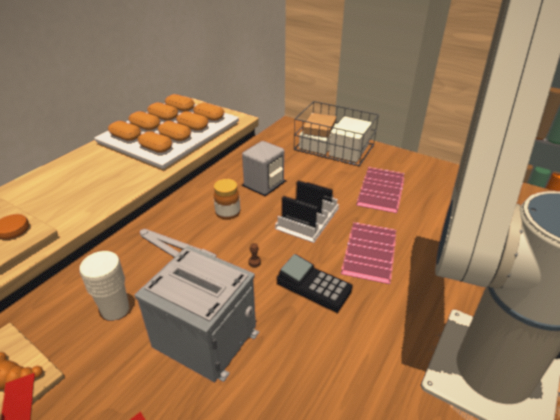

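The scene view shows the aluminium rack at about (232,255), with three black cases at (208,260), (231,240) and (253,232). Two pink racks are look-alikes. The drop box is at (373,170) and its slot at (370,148). Next I'll crop the rack and box closer.

```bash
python3 - <<'E'
from h import *
s=cv2.imread('pics/scene0.png');d=cv2.imread('pics/side0.png')
c=lambda im,x,y,w,h:cv2.resize(im[y:y+h,x:x+w],(400,300),interpolation=cv2.INTER_CUBIC)
m=np.vstack([np.hstack([c(s,185,203,100,75+10-10),c(d,260,170,100,75)]),np.hstack([c(s,325,125,100,75),c(d,135,240,120,90)])])
cv2.imwrite('pics/crop1.png',m)
E
```

```text
(no output)
```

View pics/crop1.png

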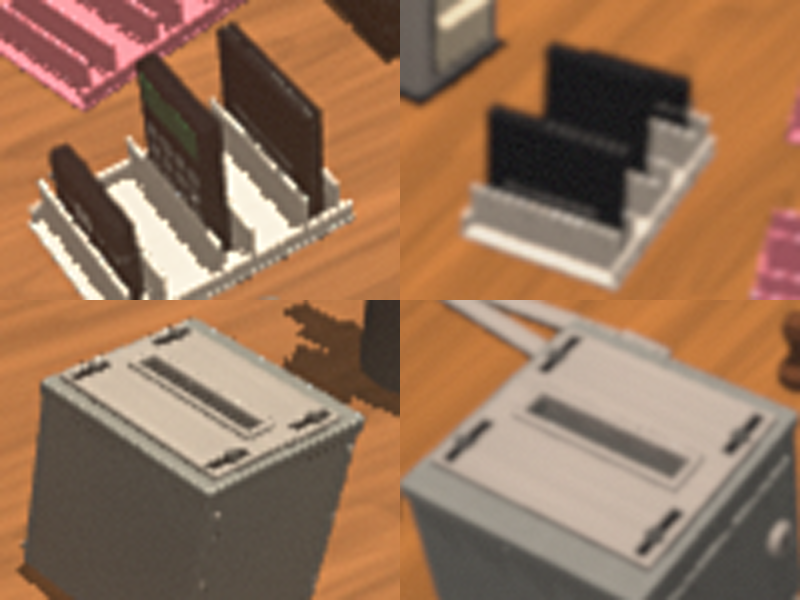

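```bash
python3 - <<'E'
from h import *
def rep(l,f,pts,h):
    P=[onz(f,*p,h) for p in pts]; d=P[1]-P[0]
    print(l,P[0],P[1],'mid',(P[0]+P[1])/2,'len',np.linalg.norm(d).round(1),'ang',np.degrees(np.arctan2(d[1],d[0])).round(1))
rep('pod scene',"scene0",[(240.5,210),(265,229)],99)
rep('pod side',"side0",[(282,197),(318,211)],99)
rep('calc scene',"scene0",[(220.5,217),(240,235)],116)
rep('coin scene',"scene0",[(199,240.5),(218,257)],74)
rep('slot scene',"scene0",[(361.7,140),(389.5,156.5)],166)
rep('slot side',"side0",[(174,271),(222,291)],166)
# box top corners
for f,pts in(('scene0',[(335.5,146),(374,130),(415,155),(377.5,172.5)]),('side0',[(137,296),(185,246.5),(254,274),(214,323)])):
    P=np.array([onz(f,*p,160) for p in pts]);print(f,P.tolist(),'c',P.mean(0),np.linalg.norm(np.diff(P,axis=0),axis=1))
E
```

```text
pod scene [ 490.6 -165.7   99. ] [ 581.8 -147.9   99. ] mid [ 536.2 -156.8   99. ] len 92.9 ang 11.0
pod side [ 583.1 -154.4   99. ] [ 475.1 -152.9   99. ] mid [ 529.1  -153.65   99.  ] len 108.0 ang 179.2
calc scene [ 505.1 -226.2  116. ] [ 583.5 -214.8  116. ] mid [ 544.3 -220.5  116. ] len 79.2 ang 8.3
coin scene [ 509.9 -289.5   74. ] [ 581.6 -273.6   74. ] mid [ 545.75 -281.55   74.  ] len 73.4 ang 12.5
slot scene [475.3 236.2 166. ] [578.6 244.9 166. ] mid [526.95 240.55 166.  ] len 103.7 ang 4.8
slot side [580.  238.6 166. ] [470.7 228.4 166. ] mid [525.35 233.5  166.  ] len 109.8 ang -174.7
scene0 [[453.9, 158.8, 160.0], [444.5, 312.5, 160.0], [604.2, 317.5, 160.0], [610.3, 173.4, 160.0]] c [528.225 240.55  160.   ] [153.98717479 159.77825259 144.22905394]
side0 [[597.6, 317.8, 160.0], [614.7, 171.0, 160.0], [449.5, 157.4, 160.0], [440.8, 288.5, 160.0]] c [525.65  233.675 160.   ] [147.79259115 165.758861   131.38835565]
```

The pod is the case nearest the box (scene (253,220)). It has low ribs, is 95 mm tall, and measures about 93–108 mm long. The others are the calculator (231,226), which has a screen and keys, and the coin case (208,249), the low one. Next I'll move over the pod for a wrist look.

Request:
servo_tool:
  increments:
    - [38.6,45.4,2,0,0,-6,-0.1]
    - [38.6,45.4,2,0,0,-6,-0.1]
    - [38.6,45.4,2,0,0,-6,-0.1]
    - [38.6,45.4,2,0,0,-6,-0.1]
    - [38.6,45.4,2,0,0,-6,-0.1]
    - [38.6,45.4,2,0,0,-6,-0.1]
    - [38.6,45.4,2,0,0,-6,-0.1]
    - [38.6,45.4,2,0,0,-6,-0.1]
    - [38.6,45.4,2,0,0,-6,-0.1]
    - [38.6,45.4,2,0,0,-6,-0.1]
    - [38.6,45.4,2,0,0,-6,-0.1]
    - [38.6,45.4,2,0,0,-6,-0.1]
    - [38.6,45.4,2,0,0,-6,-0.1]
    - [38.6,45.4,2,0,0,-6,-0.1]
    - [38.6,45.4,2,0,0,-6,-0.1]
    - [38.6,45.4,2,0,0,-6,-0.1]
    - [38.6,45.4,2,0,0,-6,-0.1]
    - [38.6,45.4,2,0,0,-6,-0.1]
    - [38.6,45.4,2,0,0,-6,-0.1]
    - [38.6,45.4,2,0,0,-6,-0.1]

```text
t: 1.82
ee_pos: [524.5, -156.5, 242.7]
orientation: [3.136, 0.185, -0.0]
ft_force: [0.1, 0.3, 0.5]
width: 39.8
grasp_force: 0.0
```

```bash
python3 - <<'E'
from h import *
snap('wrist','w1');o=ctrl.get_obs();print(o['t'],o['ee_pos'],o['orientation'],o['width'],o['ft_force'])
im=cv2.imread('pics/w1.png');
for x,y in((533,-155),):print(proj('w1',(x,y,99)))
E
```

```text
1.8667 [ 524.62331784 -156.35834608  242.69823681] [ 3.13604954e+00  1.85529470e-01 -3.01019056e-04] 39.5168552495488 [-0.52979776 -0.94895236 -0.04997003]
(np.float64(276.7081118313188), np.float64(188.67144890441747))
```

View pics/w1.png

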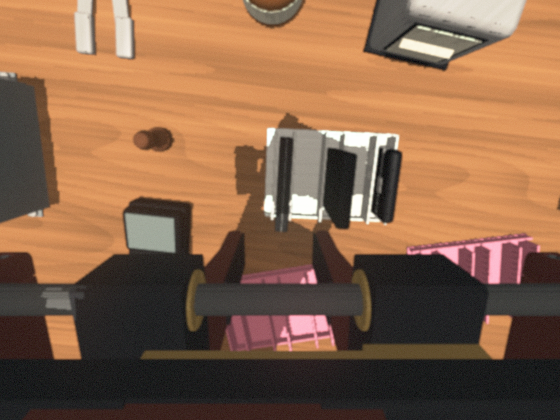

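The wrist view shows the pod edge-on from (286,137) to (281,232), the calculator at (340,187) and the coin case at (388,185). I'll measure it with a mask.

```bash
python3 - <<'E'
from h import *
im=cv2.imread('pics/w1.png')
m=(im.max(2)<75).astype(np.uint8); m[:, :262]=0;m[:,305:]=0;m[:130]=0;m[238:]=0
n,l,s,c=cv2.connectedComponentsWithStats(m);i=1+s[1:,4].argmax();print(s[i])
for v in range(s[i][1],s[i][1]+s[i][3],8):
    u=np.where(l[v]==i)[0]; print(v,u.min(),u.max(),[int(x) for x in im[v,u.min()-2:u.max()+3].mean(1)])
cr=im[120:245,255:410];cv2.imwrite('pics/crop2.png',cv2.resize(cr,None,fx=4.8,fy=4.8,interpolation=cv2.INTER_CUBIC))
E
```

```text
[ 275  138   18   94 1047]
138 281 291 [125, 81, 43, 40, 39, 48, 50, 54, 49, 46, 48, 61, 67, 84, 108]
146 280 292 [129, 93, 56, 36, 38, 36, 40, 49, 50, 46, 43, 40, 39, 41, 66, 102, 133]
154 280 291 [117, 75, 47, 39, 41, 36, 44, 55, 56, 47, 30, 40, 37, 47, 82, 120]
162 279 291 [128, 97, 58, 33, 39, 40, 40, 52, 55, 48, 39, 41, 42, 44, 63, 104, 130]
170 279 290 [121, 81, 51, 40, 39, 44, 45, 55, 54, 52, 42, 39, 35, 61, 88, 118]
178 278 290 [126, 100, 59, 42, 45, 40, 45, 55, 57, 47, 47, 38, 38, 48, 67, 105, 132]
186 278 289 [119, 79, 53, 44, 44, 42, 45, 59, 64, 48, 45, 40, 44, 61, 97, 123]
194 277 289 [131, 108, 69, 46, 40, 47, 47, 54, 58, 53, 38, 47, 42, 52, 69, 107, 146]
202 277 287 [125, 82, 50, 43, 43, 44, 52, 58, 61, 50, 45, 41, 46, 87, 159]
210 277 287 [139, 92, 52, 45, 39, 43, 56, 57, 53, 46, 43, 46, 49, 78, 135]
218 276 286 [113, 73, 60, 65, 65, 64, 79, 101, 110, 89, 70, 65, 66, 97, 165]
226 276 286 [68, 66, 67, 63, 66, 71, 87, 96, 87, 68, 62, 61, 57, 64, 71]
```

View pics/crop2.png

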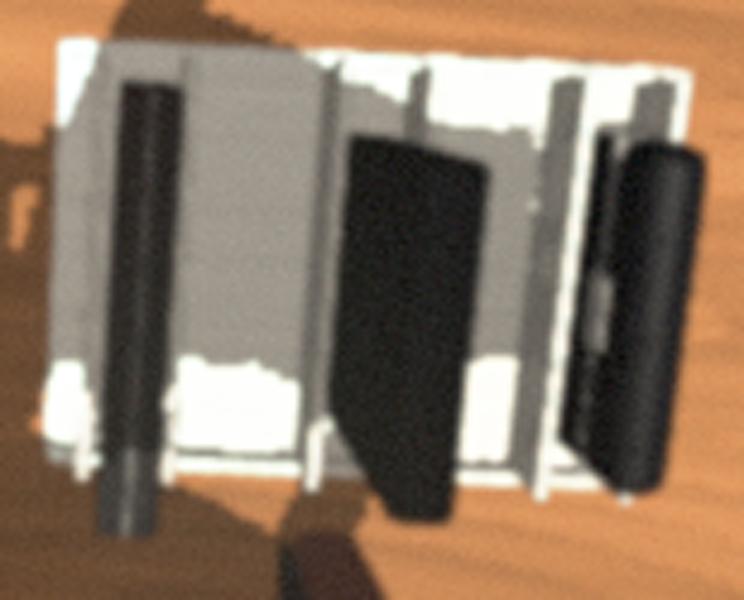

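```bash
python3 - <<'E'
from h import *
a,b=onz('w1',286.6,137,99),onz('w1',281.3,231.5,99);d=a-b
print(a,b,(a+b)/2,np.linalg.norm(d),np.degrees(np.arctan2(d[1],d[0])))
r=[onz('w1',*p,4) for p in((267,128),(265,218))];print(r)
for f,uv in(('scene0',(253,219.5)),('side0',(300,204))):print(onz(f,*uv,99))
t=np.array(R.from_rotvec(ctrl.get_obs()['orientation']).as_matrix());print(t.round(3))
E
```

```text
[ 586.5 -158.6   99. ] [ 486.6 -165.5   99. ] [ 536.55 -162.05   99.  ] 100.13800477341255 3.9510911841349836
[array([ 593.7, -134.6,    4. ]), array([ 471.6, -145.3,    4. ])]
[ 537.7 -156.1   99. ]
[ 527.9 -153.7   99. ]
[[ 0.993  0.118 -0.   ]
 [ 0.118 -0.993 -0.   ]
 [-0.     0.    -1.   ]]
```

Request:
servo_tool:
  increments:
    - [1.2,-0.5,0,0,0,-3,-0.1]
    - [1.2,-0.5,0,0,0,-3,-0.1]
    - [1.2,-0.5,-3,0,0,-3,-0.1]
    - [1.2,-0.5,-6,0,0,-3,-0.1]
    - [1.2,-0.5,-9,0,0,-3,-0.1]
    - [1.2,-0.5,-11,0,0,-3,-0.1]
    - [1.2,-0.5,-13,0,0,-3,-0.1]

```text
t: 2.45
ee_pos: [536.2, -160.5, 111.2]
orientation: [-3.139, -0.107, 0.002]
ft_force: [0.8, 0.0, 0.8]
width: 39.2
grasp_force: 0.0
```

```bash
python3 - <<'E'
from h import *
snap('wrist','w2');o=ctrl.get_obs();print(o['t'],o['ee_pos'],o['orientation'],o['width'],o['ft_force'])
E
```

```text
2.5 [ 534.26732208 -159.8205417   107.98551046] [-3.13768189 -0.10723246  0.00912654] 39.72685854123904 [-1.30168143  0.66176298 -2.74602892]
```

View pics/w2.png

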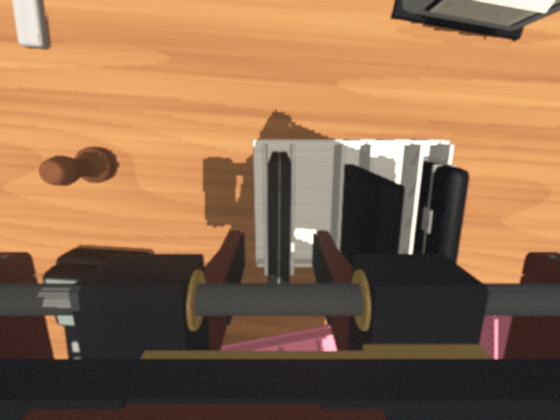

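The pod is centred between the fingertips (column 280). I'll descend and grip.

Request:
servo_tool:
  increments:
    - [0,0,-1.6,0,0,0,-0.1]
    - [0,0,-3.2,0,0,0,-0.1]
    - [0,0,-4.5,0,0,0,-0.1]
    - [0,0,-4.5,0,0,0,-0.1]
    - [0,0,-4.5,0,0,0,-0.1]
    - [0,0,-4.5,0,0,0,-1]
    - [0,0,-4.5,0,0,0,-1]
    - [0,0,-4.5,0,0,0,-1]
    - [0,0,-4.5,0,0,0,-1]
    - [0,0,-4.5,0,0,0,-1]
    - [0,0,-4.5,0,0,0,-1]
    - [0,0,-4.5,0,0,0,-1]
    - [0,0,-4.5,0,0,0,-1]
    - [0,0,-4.5,0,0,0,-1]

```text
t: 3.67
ee_pos: [537.7, -160.4, 68.4]
orientation: [3.139, 0.107, 0.001]
ft_force: [-1.1, -0.0, 6.0]
width: 14.0
grasp_force: 30.0
```

Request:
servo_tool:
  increments:
    - [0,0,1,0,0,0,-1]
    - [0,0,2.5,0,0,0,-1]
    - [0,0,4.5,0,0,0,-1]
    - [0,0,7,0,0,0,-1]
    - [0,0,10,0,0,0,-1]
    - [0,0,13,0,0,0,-1]
    - [0,0,16,0,0,0,-1]
    - [0,0,18,0,0,0,-1]
    - [0,0,20,0,0,0,-1]
    - [0,0,20,0,0,0,-1]

```text
t: 4.5
ee_pos: [539.1, -160.7, 272.0]
orientation: [3.138, 0.106, 0.01]
ft_force: [1.1, -0.5, -2.2]
width: 13.7
grasp_force: 30.0
```

Request:
servo_tool:
  increments:
    - [0,2,0,0,0,0,-1]
    - [0,5,0,0,0,0,-1]
    - [0,8,0,0,0,0,-1]
    - [0,11,0,0,0,0,-1]
    - [0,14,0,0,0,0,-1]
    - [0,17,0,0,0,0,-1]
    - [0,20,0,0,0,0,-1]
    - [0,23,0,0,0,0,-1]
    - [0,26,0,0,0,0,-1]
    - [0,28,0,0,0,0,-1]
    - [0,30,0,0,0,0,-1]
    - [0,31,0,0,0,0,-1]
    - [0,31,0,0,0,0,-1]
    - [0,31,0,0,0,0,-1]
    - [0,31,0,0,0,0,-1]
    - [0,31,0,0,0,0,-1]

```text
t: 5.83
ee_pos: [537.2, 148.6, 267.4]
orientation: [3.139, 0.104, -0.001]
ft_force: [-0.7, -0.2, -3.7]
width: 13.6
grasp_force: 30.0
```

```bash
python3 - <<'E'
from h import *
snap('wrist','w3');o=ctrl.get_obs();print(o['t'],o['ee_pos'],o['orientation'],o['width'],o['ft_force'],o['grasp_force'])
E
```

```text
5.8833 [537.35006932 148.65264208 267.55823923] [ 3.13961791e+00  1.04297104e-01 -3.22285562e-04] 13.829732402845496 [-0.45049902 -0.13430075 -2.91972816] 29.990111589431763
```

View pics/w3.png

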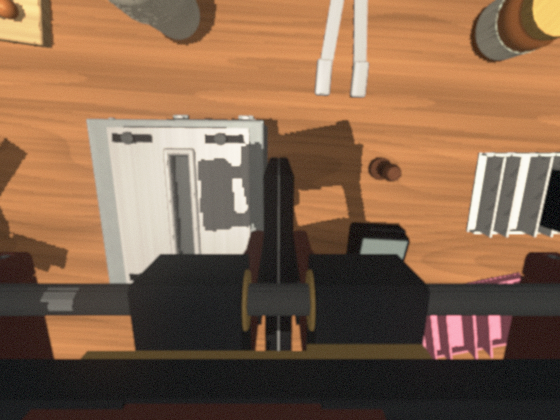

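The slot shows at columns 172–190, starting at row 153. The held pod's top seam is at column 280, with its far end at row 158. I'll extract the edges.

```bash
python3 - <<'E'
from h import *
im=cv2.imread('pics/w3.png').astype(int).mean(2)
for v in range(160,252,12): print(v,' '.join(f'{int(x)}' for x in im[v,158:204]))
print('col181',[int(x) for x in im[143:166,181]])
print('pod col272',[int(x) for x in im[150:168,274]],[int(x) for x in im[200,258:300]],[int(x) for x in im[180,258:300]])
E
```

```text
160 220 220 223 220 215 203 208 219 212 179 158 134 107 94 81 76 76 90 109 115 113 114 114 116 119 119 120 120 117 129 154 197 220 222 203 173 157 181 218 225 219 209 185 141 115 119
172 220 220 219 221 219 211 204 208 221 220 200 169 137 105 87 84 78 90 106 113 115 115 114 118 118 113 118 118 115 120 130 163 197 219 219 195 171 162 183 182 146 113 109 116 112 107
184 221 221 222 221 220 220 214 205 209 219 219 198 166 137 110 92 82 75 73 90 104 113 117 114 116 116 115 114 117 115 121 139 171 205 219 213 187 164 170 207 227 227 202 150 114 107
196 219 220 220 218 217 219 219 212 205 208 219 217 197 166 135 107 88 78 71 76 91 106 113 115 116 115 115 117 117 116 118 122 148 185 210 210 195 169 158 181 218 224 197 144 113 110
208 217 220 219 219 220 217 216 217 210 203 207 215 214 194 167 132 102 84 74 74 93 103 112 111 112 115 112 117 114 114 116 115 120 153 191 210 212 202 170 156 170 176 140 113 110 108
220 216 216 217 215 216 216 216 217 215 211 203 205 214 208 191 164 132 102 84 73 71 72 88 104 111 114 116 112 114 112 111 115 113 125 159 195 212 210 188 162 159 184 217 220 195 141

[... 211 characters left out ...]
212 213 214 213 209 206 200 201 208 208 188 158 126 93 78 78 85 99 106 101 108 107 108 107 111 104 112 106 114 135 174 198 210 198 176 158 172 204 214 213
col181 [232, 232, 232, 231, 217, 187, 183, 205, 215, 211, 190, 152, 118, 101, 112, 119, 120, 116, 121, 115, 117, 117, 118]
pod col272 [77, 79, 76, 72, 73, 73, 65, 49, 35, 31, 27, 30, 33, 32, 32, 30, 34, 29] [89, 88, 86, 86, 76, 63, 41, 32, 37, 36, 36, 33, 33, 23, 34, 32, 30, 27, 38, 53, 65, 65, 45, 28, 30, 29, 22, 31, 30, 31, 31, 34, 21, 30, 36, 33, 59, 67, 70, 72, 81, 104] [84, 91, 91, 89, 78, 60, 44, 30, 35, 34, 33, 34, 37, 37, 31, 30, 33, 34, 29, 56, 65, 67, 44, 30, 31, 29, 28, 34, 30, 36, 29, 31, 31, 36, 22, 37, 49, 60, 63, 68, 63, 67]
```

```bash
python3 - <<'E'
from h import *
o=ctrl.get_obs()
f='w3'; vs=np.array([160,184,208,232,244])
L=[163,165,167,169,170.2];Rr=[194,195.2,196.8,198.2,199]
M=[];
for v,l,r in zip(vs,L,Rr):
    a,b=onz(f,l,v,167),onz(f,r,v,167);M.append((a+b)/2);print(a,b,np.linalg.norm(a-b))
M=np.array(M);k=np.polyfit(M[:,0],M[:,1],1);print('slot yaw',np.degrees(np.arctan(k[0])))
e1=onz(f,180,149,167);e2=onz(f,180,154.2,166);yaw=np.arctan(k[0])
for e,dd in((e1,57.8),(e2,52)):
    x=e[0]-dd*np.cos(yaw);print('slot centre',x,np.polyval(k,x))
zt=o['ee_pos'][2]+95-64.4
p=[onz(f,278.2,v,zt) for v in(180,200)];print('pod seam',p,'far end',onz(f,278.2,157.3,zt),'z',zt)
P=[onz(f,c,190,zt) for c in(263.7,293.3)];print('thick',P[0]-P[1]);
print(o['ee_pos'],o['orientation'],ctrl.get_obs()['moment'])
E
```

```text
[572.8 251.2 167. ] [574.6 224.1 167. ] 27.159712811441874
[551.5 250.  167. ] [553.3 223.1 167. ] 26.960155785900053
[529.3 248.8 167. ] [531.2 221.6 167. ] 27.266279540854143
[506.2 247.4 167. ] [508.1 220.3 167. ] 27.16652351700526
[494.4 246.6 167. ] [496.2 219.5 167. ] 27.15971281144187
slot yaw 3.36292816999098
slot centre 525.5995320794991 234.89800066222563
slot centre 526.7895444313834 234.9679277666087
pod seam [array([582.7, 150.7, 298.2]), array([573.6, 150.1, 298.2])] far end [592.7 151.4 298.2] z 298.15823923159246
thick [-0.9 13.3  0. ]
[537.35006932 148.65264208 267.55823923] [ 3.13961791e+00  1.04297104e-01 -3.22285562e-04] [0.00687047 0.01444237 0.01966926]
```

```bash
python3 - <<'E'
from h import *
for z in(203,298):
    for c in (-1,1,3,5): 
        x=537.35+c+50; print(z,c,proj('w3',(x,148.2+3.3,z)))
im=cv2.imread('pics/w3.png').astype(int).mean(2)
print([int(x) for x in im[150:185,270]],[int(x) for x in im[150:185,284]])
E
```

```text
203 -1 (np.float64(277.3142648184825), np.float64(155.29205973241983))
203 1 (np.float64(277.4920987364654), np.float64(152.61129494290765))
203 3 (np.float64(277.67070912316), np.float64(149.91882524352116))
203 5 (np.float64(277.8501010750864), np.float64(147.2145738065565))
298 -1 (np.float64(276.9423832749115), np.float64(171.6627244124208))
298 1 (np.float64(277.2440494126408), np.float64(167.15520608571052))
298 3 (np.float64(277.5479635636008), np.float64(162.61409777468108))
298 5 (np.float64(277.85415095002963), np.float64(158.0390226067346))
[76, 76, 80, 73, 74, 71, 72, 62, 46, 40, 36, 35, 37, 33, 29, 33, 32, 30, 31, 32, 31, 31, 31, 32, 34, 34, 36, 36, 30, 30, 37, 31, 30, 34, 38] [81, 70, 75, 73, 70, 65, 58, 46, 33, 29, 27, 27, 23, 27, 26, 30, 27, 27, 25, 24, 28, 29, 28, 30, 34, 22, 37, 28, 33, 35, 28, 27, 31, 35, 30]
```

Request:
servo_tool:
  increments:
    - [-0.3,2,0,0,0,-0.4,-1]
    - [-0.6,4.5,0,0,0,-0.4,-1]
    - [-0.9,6.5,0,0,0,-0.4,-1]
    - [-0.96,8,0,0,0,-0.4,-1]
    - [-0.96,8.67,0,0,0,-0.4,-1]
    - [-0.96,8.67,-1,0,0,-0.4,-1]
    - [-0.96,8.67,-2,0,0,-0.4,-1]
    - [-0.96,8.67,-2.7,0,0,-0.4,-1]
    - [-0.96,8.67,-2.7,0,0,-0.4,-1]
    - [-0.96,8.67,-2.7,0,0,-0.4,-1]
    - [-0.96,8.67,-2.7,0,0,-0.4,-1]
    - [-0.96,8.67,-2.7,0,0,-0.4,-1]

```text
t: 6.88
ee_pos: [528.1, 236.2, 241.0]
orientation: [-3.14, -0.095, -0.001]
ft_force: [0.4, -0.5, -1.7]
width: 14.4
grasp_force: 30.0
```

```bash
python3 - <<'E'
from h import *
snap('wrist','w4')
for n in('scene','side'):snap(n,n+'4')
o=ctrl.get_obs();print(o['t'],o['ee_pos'],o['orientation'],o['ft_force'],o['moment'])
s=cv2.imread('pics/scene4.png');d=cv2.imread('pics/side4.png')
c=lambda im,x,y,w,h:cv2.resize(im[y:y+h,x:x+w],(400,500),interpolation=cv2.INTER_CUBIC)
cv2.imwrite('pics/crop4.png',np.hstack([c(s,330,85,80,100),c(d,150,205,96,120)]))
E
```

```text
7.0333 [527.97325239 236.43079757 241.06939442] [-3.13989346e+00 -9.52422693e-02 -1.07190521e-03] [-0.0547004   0.94813561 -4.43942866] [ 0.02678815 -0.02395008  0.00133912]
```

View pics/crop4.png

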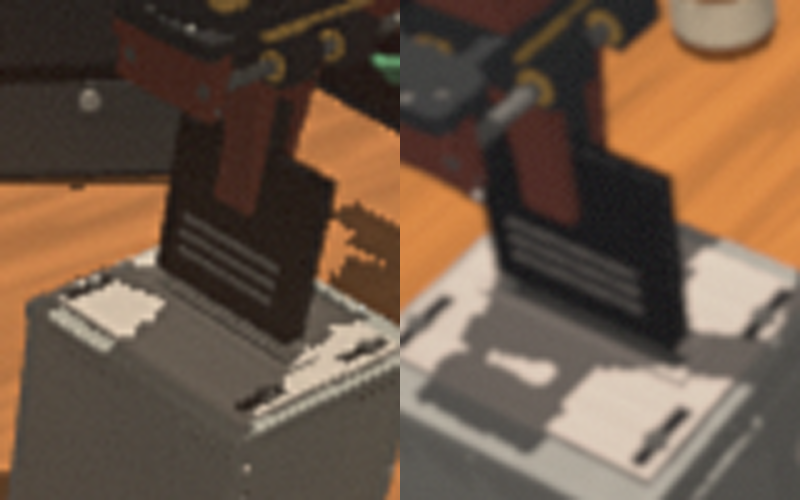

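The pod hangs just above the slot in both views, with its edge along the bead. I'll lower it gently to feel.

Request:
servo_tool:
  increments:
    - [0,-0.08,-0.2,0,0,0,-1]
    - [0,-0.08,-0.4,0,0,0,-1]
    - [0,-0.08,-0.6,0,0,0,-1]
    - [0,-0.08,-0.7,0,0,0,-1]
    - [0,-0.08,-0.8,0,0,0,-1]
    - [0,-0.08,-0.9,0,0,0,-1]
    - [0,-0.08,-0.9,0,0,0,-1]
    - [0,-0.08,-0.9,0,0,0,-1]

```text
t: 7.7
ee_pos: [527.8, 235.7, 231.6]
orientation: [3.14, 0.095, -0.0]
ft_force: [0.8, 1.2, -3.1]
width: 14.1
grasp_force: 30.0
```

Request:
servo_tool:
  increments:
    - [0,0,-0.1,0,0,0,-1]
    - [0,0,-0.2,0,0,0,-1]
    - [0,0,-0.3,0,0,0,-1]
    - [0,0,-0.4,0,0,0,-1]
    - [0,0,-0.5,0,0,0,-1]
    - [0,0,-0.5,0,0,0,-1]
    - [0,0,-0.5,0,0,0,-1]

```text
t: 8.28
ee_pos: [527.7, 235.6, 226.6]
orientation: [3.14, 0.095, -0.0]
ft_force: [0.9, -0.6, -3.9]
width: 14.1
grasp_force: 30.0
```

Request:
servo_tool:
  increments:
    - [0,0,-0.1,0,0,0,-1]
    - [0,0,-0.2,0,0,0,-1]
    - [0,0,-0.3,0,0,0,-1]
    - [0,0,-0.4,0,0,0,-1]
    - [0,0,-0.5,0,0,0,-1]
    - [0,0,-0.6,0,0,0,-1]
    - [0,0,-0.7,0,0,0,-1]
    - [0,0,-0.8,0,0,0,-1]
    - [0,0,-0.8,0,0,0,-1]
    - [0,0,-0.8,0,0,0,-1]

```text
t: 9.12
ee_pos: [527.8, 235.6, 218.9]
orientation: [-3.14, -0.095, -0.0]
ft_force: [-0.7, -1.3, 4.1]
width: 14.1
grasp_force: 30.0
```

The push takes about 7 N, as expected for the flap, and side force is small. The pod is in the slot, so I'll keep pushing.

Request:
servo_tool:
  increments:
    - [0,0,-0.2,0,0,0,-1]
    - [0,0,-0.4,0,0,0,-1]
    - [0,0,-0.6,0,0,0,-1]
    - [0,0,-0.8,0,0,0,-1]
    - [0,0,-1.0,0,0,0,-1]
    - [0,0,-1.2,0,0,0,-1]
    - [0,0,-1.2,0,0,0,-1]

```text
t: 9.7
ee_pos: [527.3, 235.5, 205.7]
orientation: [3.14, 0.095, -0.002]
ft_force: [0.3, -0.9, -3.3]
width: 13.8
grasp_force: 30.0
```

Request:
servo_tool:
  increments:
    - [0,0,-0.2,0,0,0,-1]
    - [0,0,-0.4,0,0,0,-1]
    - [0,0,-0.6,0,0,0,-1]
    - [0,0,-0.8,0,0,0,-1]
    - [0,0,-1.0,0,0,0,-1]
    - [0,0,-1.2,0,0,0,-1]
    - [0,0,-1.2,0,0,0,-1]

```text
t: 10.28
ee_pos: [527.6, 235.5, 194.1]
orientation: [3.14, 0.095, -0.001]
ft_force: [0.8, -2.1, -4.5]
width: 13.8
grasp_force: 30.0
```

Request:
servo_tool:
  increments:
    - [0,0,-0.2,0,0,0,-1]
    - [0,0,-0.4,0,0,0,-1]
    - [0,0,-0.6,0,0,0,-1]
    - [0,0,-0.8,0,0,0,-1]
    - [0,0,-1.0,0,0,0,-1]
    - [0,0,-1.2,0,0,0,-1]
    - [0,0,-1.3,0,0,0,-1]
    - [0,0,-1.3,0,0,0,-1]
    - [0,0,-1.3,0,0,0,-1]

```text
t: 11.03
ee_pos: [527.6, 235.5, 181.5]
orientation: [3.14, 0.095, -0.001]
ft_force: [0.0, -2.3, -3.9]
width: 14.0
grasp_force: 30.0
```

Request:
servo_tool:
  increments:
    - [0,0,0,0,0,0,-0.1]
    - [0,0,0,0,0,0,-0.1]
    - [0,0,0,0,0,0,-0.1]
    - [0,0,0,0,0,0,-0.1]
    - [0,0,0,0,0,0,-0.1]
    - [0,0,0,0,0,0,-0.1]
    - [0,0,0,0,0,0,-0.1]
    - [0,0,0,0,0,0,-0.1]
    - [0,0,0,0,0,0,-0.1]
    - [0,0,0,0,0,0,-0.1]
    - [0,0,0,0,0,0,-0.1]
    - [0,0,0,0,0,0,-0.1]

```text
t: 12.03
ee_pos: [527.7, 235.6, 181.7]
orientation: [-3.14, -0.095, 0.0]
ft_force: [-0.2, 0.6, -0.1]
width: 39.5
grasp_force: 0.0
```

Request:
servo_tool:
  increments:
    - [0,0,1,0,0,0,-0.1]
    - [0,0,3,0,0,0,-0.1]
    - [0,0,6,0,0,0,-0.1]
    - [0,0,9,0,0,0,-0.1]
    - [0,0,12,0,0,0,-0.1]
    - [-4,-4,12,0,0,0,-0.1]
    - [-7,-8,12,0,0,0,-0.1]
    - [-7,-11,12,0,0,0,-0.1]
    - [-7,-13,12,0,0,0,-0.1]
    - [-7,-13,12,0,0,0,-0.1]
    - [-7,-13,12,0,0,0,-0.1]
    - [-7,-13,12,0,0,0,-0.1]

```text
t: 13.03
ee_pos: [458.2, 105.9, 302.4]
orientation: [-3.14, -0.094, -0.002]
ft_force: [-0.7, -0.0, -0.4]
width: 39.4
grasp_force: 0.0
```

```bash
python3 - <<'E'
from h import *
for n in('scene','side','wrist'):snap(n,n+'5')
o=ctrl.get_obs();print(o['t'],o['ee_pos'],o['width'],o['ft_force'])
s=cv2.imread('pics/scene5.png');d=cv2.imread('pics/side5.png')
c=lambda im,x,y,w,h:cv2.resize(im[y:y+h,x:x+w],(400,300),interpolation=cv2.INTER_CUBIC)
w=cv2.imread('pics/wrist5.png')
cv2.imwrite('pics/crop5.png',np.vstack([np.hstack([c(s,325,125,100,75),c(d,135,240,120,90)]),np.hstack([c(w,0,0,560,420),c(s,100,100,360,270)])]))
E
```

```text
13.1833 [458.05385515 106.54457748 301.74569147] 39.46800235439944 [-0.25434096 -0.05622343 -0.63105852]
```

View pics/crop5.png

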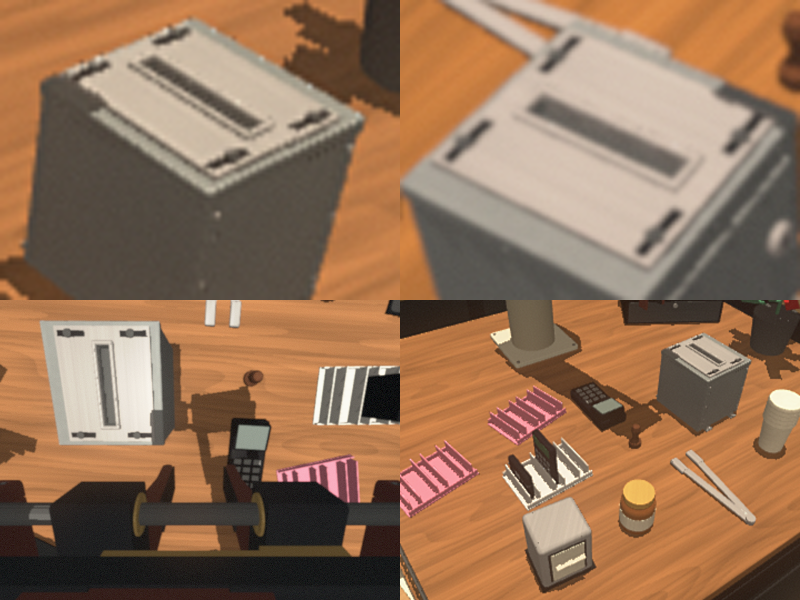

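The pod is inside the box and the flap shows grey and shut in the slot (crop (200,92) and (610,140)). Everything else is where it was. I'll hand it in.

```bash
python3 -c "
from workcell import ctrl
print(ctrl.close_job())"
```

```text
the job is handed in; nothing more can be done
None
```

The cash pod went through the slot into the drop box and the last pictures show the flap shut behind it and nothing else moved; I handed the job in at about 13 s, but `close_job()` gave no verdict.

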